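Work the thread chaser down the foot of an instrument pole

ROBOT

A 6-joint arm with a two-finger parallel gripper is mounted at the origin on a cart in front of the work surface, level with it; the furniture and walls round the work are solid. World frame = base frame: x ahead of the robot, y to its left, z up, the work surface at z = 0. Lengths are in m, angles in rad, forces in N, time in s.
With the tool pointing down it reaches from about 0.375 to 0.9 m from the base axis. Payload 3.1 kg.
Tool frame: the origin (TCP) lies at the centre of the arm's flange, where the gripper is bolted on; the fingertips stand robot.tip_extent ahead of it and the grasp point (between the pads) lies 164 mm ahead of it (robot.tip_extent is the distance from the TCP to the fingertips, in m); z points along the fingers, y is the line along which they close (so a half turn about z gives the same grasp; the last joint's range is limited). The gripper opens to 87 mm and grips with 3 to 60 N. Pads are 19 mm wide; open, the fingers measure 117 mm over their backs; the gripper's body (75 mm by 190 mm) begins 51 mm behind the grasp point.
Start: joints at [1.04, 0.527, 1.433, -0, 1.181, -0.178], TCP at [0.215, 0.587, 0.405] pointing down, gripper open.
Joint ranges: [-3.08, 3.08], [-0.75, 2.2], [0.22, 2.44], [-1.43, 4.57], [0, 2.65], [-2.85, 2.85]. Speed limits (rad/s): [2.79, 2.79, 3.14, 3.14, 3.14, 3.14].

INTERFACE

Orientations are given as a unit quaternion [x, y, z, w].
In Python, from rig import get_obs, camera, hand_in, cut_out, robot gives the robot as it stands.
- The arm moves only by the tool step_arm, never from a script. Its argument "rows" is a list of rows, each a list of 6 numbers: the shift along the world's x, y, z in m, then the turn, a rotation vector about the world's x, y, z in degrees. A call has 1 to 12 rows; each row shifts and turns the commanded pose from where the row before left it; what a row does not reach is not made up. A row lasts 1/8 s, in which the tool goes at most 62.5 mm and 10.7 degrees, less where a joint would pass 70% of its speed; a pose out of reach is approached as far as the arm can. A call is refused whole if a number of a shift passes 0.0625 or a number of a turn 10.7, either way. A call with a gripper value outside its range is refused whole. "jaw" is the finger opening in m, from 0 to 0.087, set as the call begins (left out, the last holds). The fingers move at their own pace and stop on an object; "squeeze" is the grip in N (left out, the last holds). Time passes only in rows, so rows that do not move let the fingers close. It gives the time, the measured TCP pose, the force, the opening and the grip force at its end, in the units of the state.
- get_obs(): the state, without advancing time (a new reading comes with each control period).
- camera(name): name is "scene" or "top"; returns a dict with "pixels" (400x640x3 uint8, blue, green, red), "depth" (400x640 float32, m along the optical axis (not along the pixel's ray), 0 where there is no reading), "fov_y" (degrees; the focal length in pixels is half the picture's height over the tangent of half this angle, whatever the lens; pixels are square), "cx", "cy" (the principal point, pixels), "k1" (the pictures are not rectified: a ray, as slopes to the right and down, at radius r is drawn at 1 + k1 r^2 times it, then the intrinsics apply), "extrinsics" (4x4, takes a point from camera to world coordinates). Camera axes: x right, y up, looking along -z (the intrinsics and any distortion apply to the point x, -y, -z); pixel columns grow to the right and rows downward; lengths in m; the calibration is good to about 2 mm. A picture is of the moment at which its call begins.
- hand_in(): hands the job in; it is judged then, once.
Trained networks look in the newest picture that a camera, given by its name, has taken for a name from the list of things; names that differ only in an ending like _2 or _b are one class to them, and where a whole thing is asked for, a point or a joint stands for the part that bears it (a point fixed in the world has none). Each returns a list of dicts, best first, with "confidence" (0 to 1); they miss things now and then, are a little off and sometimes report something else, mostly with a low value. They report only what shows in the picture. A call takes as long as a camera call. They do not tell look-alikes from the thing itself.
- cut_out(label, camera): "region" (400x640 bool, what is visible of it) and "extent" ([centre column, centre row, width, height] in pixels, round what is visible of it).
The state is a dict: "time": time; "q": joint angles; "joint_velocities": joint speeds; "joint_torque": joint torques, N m; "position": TCP position; "tool_rot": TCP orientation; "ft_force": force on the tool from outside, world axes, zero at the start; "moment": the same for the moment, N m; "grip_width": finger opening in m; "grip_force": force on a finger pad.
Only numpy, scipy, OpenCV 4.12 (cv2) and the standard library are available. Lean on these libraries where they do the work, as an engineer would, in place of code of your own. Each camera call takes 0.05 s, during which the arm holds its last target. There are 200 camera calls.

TASK

The screw thread in the white pole foot is being cleaned out with the thread chaser that is already started in it. By its crank, turn the chaser clockwise (seen from above) half a turn in and then a quarter turn back; do that half-in, quarter-back once more, then turn it in until you feel it come firmly up against its stop. Never force it either way - keep the pointer out of the red on the torque scale - then let go of the crank with the chaser left fully home, and leave the other things on the trolley where they are.

Things in the scene. Friction and masses are not known exactly. Their poses are not given: they have to be found in the camera images.
- pole_foot: The work, immovable: grey board 150x150x14 mm bolted down, on it a white round flange and an upright boss 42 mm across, top 60 mm above the table. Origin on the boss axis at table height; z up, the axis on which the chaser turns. Its yaw says nothing of where the crank points. The hub on the axis above the boss, 30 mm across, reaches 97 mm above the table.
- shank (a point): Point on the axis of the chaser's steel shank, level with the boss's top (within 1.3 mm) at first. Goes down 4 mm for each clockwise turn of the chaser, up again on turning back; the thread stays where it is left. The stop comes 0.84 to 1.14 turns in from the start, different each time: no pose shows it, it must be felt.
- grip_mid (a point): On the axis of the crank's black upright grip, 50 mm from the chaser's axis, 119.5 mm above the table (within 1.3 mm) at first (4 mm a turn lower later) and 26 mm above the grip's lower end. The grip, 21 mm across, 46 high, spins freely on its pin: pinch it from above at any yaw and carry it round the circle, hand yaw unchanged. Crank arm below it; nothing near is higher. Starts in any direction.
- crank (a joint): Torque reading: rad by which the crank leads the shank, + driving clockwise, 0 unloaded. Spring 4 N m/rad (80 N/rad at the grip); pointer on a scale: green to 0.21, yellow to 0.30, red (forced) beyond, both ways. Running free it reads 0.04 to 0.07 with the sign of turning (5 N); at the stop it climbs with crank angle: 0.12 to 0.25 is firmly home. Chaser turn = crank turn less this.
- plaster_roll: loose roll of sticking plaster lying flat near the left of the work, 58 mm across, 25 mm high; bystander, origin at the centre of its underside
- wind_timer: loose round white wind-up timer with a teal knob, 62 mm across, 42 mm high; bystander, origin at the centre of its underside
- gauze_pack: loose flat white packet of gauze with a green stripe, 54x78x9 mm; bystander, origin at the centre of its underside
Mind the look-alikes: they are no part of the job. There is more than one size of the pole_foot; the one meant has the size given above.

How it is judged:
By the outcome, as a careful person would: the job done as asked, in the order asked, and still so for the second after the job is handed in, with the robot touching nothing.
It also fails if it takes over 72 s, if anything falls off the work surface, if the arm or the gripper's body presses on something with over 40 N, if the wrist force passes 120 N, or if a joint passes its speed limit or range.

## Working session

There is one attempt and no reset: what is moved stays moved. The work goes in short steps, Python scripts to look and compute and a tool call to move; the robot and the scene stay as the last step left them, time stands still between calls to the robot, and variables do not carry over. Pictures are saved under pics/ and viewed, at most 10 in all, crops included, and the job is handed in when it is done.

Besides the shell and the picture viewer there is one more tool, called after "Emit:" by a JSON object that holds its "method" and its "body", one argument or row to a line. step_arm: Moves the arm, as the interface text tells. Its arguments: {"type":"object","properties":{"rows":{"type":"array"},"jaw":{"type":"number"},"squeeze":{"type":"number"}},"required":["rows"]}

```bash
mkdir -p pics; ls; cat > h.py <<'E'
import numpy as np, cv2
from rig import get_obs, camera, hand_in, cut_out, robot
def intr(c):
    f=200/np.tan(np.radians(c["fov_y"])/2); return f
def cloud(c):
    f=intr(c); v,u=np.mgrid[0:400,0:640].astype(float)
    K=np.array([[f,0,c["cx"]],[0,f,c["cy"]],[0,0,1.]])
    p=cv2.undistortPoints(np.stack([u.ravel(),v.ravel()],1)[:,None],K,np.array([c["k1"],0,0,0.]))[:,0]
    d=c["depth"].ravel()
    P=np.stack([p[:,0]*d,-p[:,1]*d,-d],1)
    E=np.array(c["extrinsics"]); W=P@E[:3,:3].T+E[:3,3]
    W[d==0]=np.nan
    return W.reshape(400,640,3)
E
python3 - <<'E'
from h import *
o=get_obs(); print({k:np.round(v,3) for k,v in o.items()}, robot.tip_extent)
ims=[]
for n in("scene","top"):
    c=camera(n); cv2.imwrite(f"pics/{n}0.png",c["pixels"]); W=cloud(c); np.save(n,W)
    print(n,np.round(np.array(c["extrinsics"])[:3,3],3))
    for l in("pole_foot","shank","grip_mid","crank","plaster_roll","wind_timer","gauze_pack"):
        for r in cut_out(l,n)[:3]:
            w=W[r["region"]]; w=w[~np.isnan(w[:,0])]
            print(l,round(r["confidence"],2),np.round(r["extent"]),len(w),np.round(np.median(w,0),3) if len(w) else'',np.round(np.percentile(w,[2,98],axis=0),3).tolist() if len(w) else '')
E
```

```text
pics
{'time': np.float64(0.0), 'q': array([ 1.041,  0.528,  1.434,  0.   ,  1.181, -0.179]), 'joint_velocities': array([ 0.   , -0.001,  0.   , -0.001,  0.002,  0.001]), 'joint_torque': array([-1.0000e-03, -4.4003e+01, -1.7659e+01,  6.3000e-02,  5.8000e-02,
       -0.0000e+00]), 'position': array([0.215, 0.586, 0.404]), 'tool_rot': array([ 0.175,  0.985, -0.001, -0.   ]), 'ft_force': array([-0.126,  0.907, -0.518]), 'moment': array([ 0.032, -0.027,  0.027]), 'grip_force': np.float64(0.0), 'grip_width': np.float64(0.087)} 0.1822
scene [ 0.081 -0.192  0.694]
pole_foot 0.72 [408. 253.  17.  29.] 241 [0.544 0.12  0.125] [[0.54, 0.114, 0.098], [0.555, 0.131, 0.139]]
pole_foot 0.62 [408. 301. 102. 115.] 6284 [0.503 0.076 0.016] [[0.428, 0.001, 0.006], [0.595, 0.169, 0.126]]
pole_foot 0.62 [262. 168.  51.  65.] 1518 [0.557 0.595 0.012] [[0.5, 0.542, -0.0], [0.625, 0.668, 0.091]]
shank 0.76 [259. 151.  14.  32.] 182 [0.569 0.613 0.071] [[0.55, 0.584, 0.03], [0.591, 0.657, 0.105]]
shank 0.69 [412. 275.  18.  63.] 844 [0.527 0.1   0.094] [[0.49, 0.06, -0.001], [0.635, 0.177, 0.139]]
grip_mid 0
[... 1216 characters left out ...]
47 0.129 0.136] [[0.54, 0.12, 0.107], [0.555, 0.134, 0.141]]
grip_mid 0.32 [410. 218.  80.  85.] 3609 [0.511 0.096 0.016] [[0.431, 0.005, 0.01], [0.597, 0.173, 0.129]]
crank 0.82 [417. 208.  28.  37.] 367 [0.526 0.099 0.095] [[0.496, 0.062, 0.026], [0.557, 0.134, 0.14]]
crank 0.71 [191. 185.  24.  20.] 166 [0.572 0.632 0.073] [[0.554, 0.598, 0.0], [0.599, 0.674, 0.105]]
plaster_roll 0.68 [284. 179.  24.  28.] 406 [0.603 0.408 0.024] [[0.575, 0.383, 0.003], [0.63, 0.434, 0.028]]
wind_timer 0.86 [284. 247.  27.  26.] 459 [0.43  0.404 0.027] [[0.405, 0.379, 0.017], [0.457, 0.431, 0.043]]
gauze_pack 0.83 [273. 214.  33.  35.] 657 [0.514 0.431 0.009] [[0.477, 0.401, 0.005], [0.553, 0.463, 0.012]]
```

View pics/scene0.png

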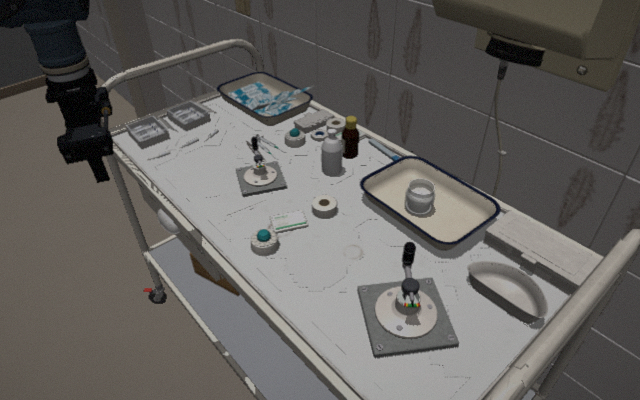

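View pics/top0.png

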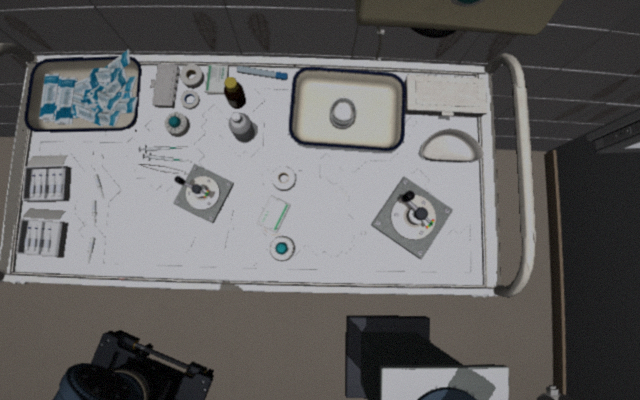

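```bash
python3 - <<'E'
from h import *
from scipy.optimize import least_squares
def circ(p,r):
    return least_squares(lambda c:np.hypot(*(p-c).T)-r,p.mean(0),loss='soft_l1',f_scale=.002).x
for n in("scene","top"):
    W=np.load(n+".npy"); P=W.reshape(-1,3); P=P[~np.isnan(P[:,0])]
    P=P[(P[:,0]>.41)&(P[:,0]<.62)&(P[:,1]>-.02)&(P[:,1]<.2)]
    g=P[(P[:,2]>.134)&(P[:,2]<.15)]; print(n,"griptop",len(g),g.mean(0).round(4),(g.min(0)).round(4),g.max(0).round(4))
    gs=P[(P[:,2]>.1)&(P[:,2]<.15)]; gs=gs[np.hypot(*(gs[:,:2]-g[:,:2].mean(0)).T)<.02]; print(" side",len(gs),circ(gs[gs[:,2]<.134][:,:2],.0105).round(4) if (gs[:,2]<.134).sum()>5 else '')
    h=P[(P[:,2]>.093)&(P[:,2]<.102)]; h=h[np.hypot(*(h[:,:2]-g[:,:2].mean(0)).T)>.02]
    print(" hub",len(h),h.mean(0).round(4),h.min(0).round(4),h.max(0).round(4))
    b=P[(P[:,2]>.009)&(P[:,2]<.026)]
    rect=cv2.minAreaRect((b[:,:2]*1000).astype(np.float32)); print(" board",rect, np.median(b[:,2]))
E
```

```text
scene griptop 78 [0.5486 0.1233 0.1374] [0.5405 0.115  0.134 ] [0.5576 0.1336 0.1406]
 side 246 [0.551  0.1247]
 hub 179 [0.5154 0.0873 0.0955] [0.5025 0.073  0.0931] [0.5326 0.11   0.0991]
 board ((516.3583984375, 87.47470092773438), (151.4989013671875, 151.58836364746094), 56.29187774658203) 0.014577915416572607
top griptop 61 [0.5493 0.1247 0.1374] [0.54  0.115 0.134] [0.5576 0.1331 0.1415]
 side 105 [0.5503 0.1237]
 hub 126 [0.516  0.0884 0.0958] [0.5014 0.074  0.0931] [0.5353 0.1087 0.1005]
 board ((515.6409912109375, 87.04539489746094), (152.0740203857422, 151.71287536621094), 56.376407623291016) 0.01447768118961229
```

```bash
python3 - <<'E'
import cv2
a=cv2.imread('pics/top0.png')[160:270,355:465]; b=cv2.imread('pics/scene0.png')[230:360,345:475]
a=cv2.resize(a,(400,400),interpolation=3); b=cv2.resize(b,(400,400),interpolation=3)
cv2.imwrite('pics/c1.png',cv2.hconcat([a,b]))
E
```

```text
(no output)
```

View pics/c1.png

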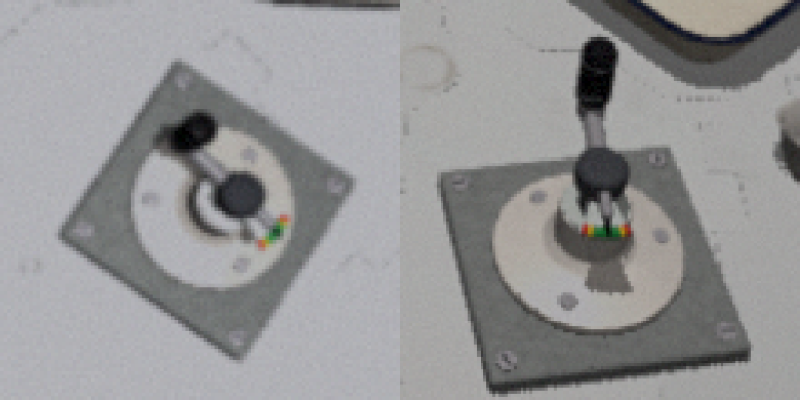

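Emit:
{"method": "step_arm", "body": {
  "rows": [
    [0.028,-0.0386,0,0,0,0],
    [0.028,-0.0386,0,0,0,0],
    [0.028,-0.0386,0,0,0,0],
    [0.028,-0.0386,0,0,0,0],
    [0.028,-0.0386,0,0,0,0],
    [0.028,-0.0386,0,0,0,0],
    [0.028,-0.0386,0,0,0,0],
    [0.028,-0.0386,0,0,0,0],
    [0.028,-0.0386,0,0,0,0],
    [0.028,-0.0386,0,0,0,0],
    [0.028,-0.0386,0,0,0,0],
    [0.028,-0.0386,0,0,0,0]
  ],
  "jaw": 0.05,
  "squeeze": 20
}}

```text
time: 2.3
position: [0.5522, 0.1221, 0.4049]
tool_rot: [0.175, 0.985, 0.0, 0.0]
ft_force: [0.2, 0.8, 0.5]
grip_width: 0.05
grip_force: 0.0
```

Emit:
{"method": "step_arm", "body": {
  "rows": [
    [-0.001,0.001,-0.03,0,0,0],
    [0,0,-0.03,0,0,0],
    [0,0,-0.03,0,0,0],
    [0,0,-0.02,0,0,0],
    [0,0,-0.008,0,0,0],
    [0,0,0,0,0,0]
  ]
}}

```text
time: 3.05
position: [0.5504, 0.1245, 0.2866]
tool_rot: [0.175, 0.985, -0.0, -0.0]
ft_force: [0.9, -0.5, 0.9]
grip_width: 0.0499
grip_force: 0.0
```

Emit:
{"method": "step_arm", "body": {
  "rows": [
    [0,0,0,0,0,0],
    [0,0,0,0,0,0],
    [0,0,0,0,0,0],
    [0,0,0,0,0,0]
  ],
  "jaw": 0.0,
  "squeeze": 40
}}

```text
time: 3.55
position: [0.5504, 0.1245, 0.2871]
tool_rot: [0.175, 0.985, -0.0, 0.0]
ft_force: [0.1, 0.0, 0.4]
grip_width: 0.0199
grip_force: 40.0
```

```bash
cat > rows.py <<'E'
import sys,json,numpy as np
# rows.py start_angle delta n   (deg, +ccw)
a,d,n=float(sys.argv[1]),float(sys.argv[2]),int(sys.argv[3])
t=np.radians(a+np.linspace(0,d,n+1)); p=np.stack([.05*np.cos(t),.05*np.sin(t),.004*(t-t[0])/(2*np.pi)],1).round(4)
p[:,2]=np.round(.004*(t-t[0])/(2*np.pi),4)
print(json.dumps([[round(float(x),4) for x in r]+[0,0,0] for r in np.diff(p,axis=0)]))
E
python3 rows.py 46.9 -45 6
```

```text
[[0.0044, -0.0048, -0.0001, 0, 0, 0], [0.0038, -0.0053, -0.0001, 0, 0, 0], [0.0031, -0.0057, -0.0001, 0, 0, 0], [0.0023, -0.0062, 0.0, 0, 0, 0], [0.0015, -0.0063, -0.0001, 0, 0, 0], [0.0007, -0.0065, -0.0001, 0, 0, 0]]
```

Emit:
{"method": "step_arm", "body": {
  "rows": [
    [0.0044,-0.0048,-0.0001,0,0,0],
    [0.0038,-0.0053,-0.0001,0,0,0],
    [0.0031,-0.0057,-0.0001,0,0,0],
    [0.0023,-0.0062,0.0,0,0,0],
    [0.0015,-0.0063,-0.0001,0,0,0],
    [0.0007,-0.0065,-0.0001,0,0,0],
    [0,0,0,0,0,0]
  ]
}}

```text
time: 4.42
position: [0.5665, 0.0899, 0.2865]
tool_rot: [0.176, 0.984, 0.001, 0.0]
ft_force: [-0.1, 4.9, 1.9]
grip_width: 0.0196
grip_force: 40.0
```

```bash
for a in 1.9 -43.1 -88.1; do python3 rows.py $a -45 6;done
```

```text
[[-0.0002, -0.0066, -0.0001, 0, 0, 0], [-0.0011, -0.0064, -0.0001, 0, 0, 0], [-0.0019, -0.0063, 0.0, 0, 0, 0], [-0.0027, -0.006, -0.0001, 0, 0, 0], [-0.0034, -0.0055, -0.0001, 0, 0, 0], [-0.0042, -0.0051, -0.0001, 0, 0, 0]]
[[-0.0048, -0.0044, -0.0001, 0, 0, 0], [-0.0053, -0.0038, -0.0001, 0, 0, 0], [-0.0057, -0.0031, 0.0, 0, 0, 0], [-0.0062, -0.0023, -0.0001, 0, 0, 0], [-0.0063, -0.0015, -0.0001, 0, 0, 0], [-0.0065, -0.0007, -0.0001, 0, 0, 0]]
[[-0.0066, 0.0002, -0.0001, 0, 0, 0], [-0.0064, 0.0011, -0.0001, 0, 0, 0], [-0.0063, 0.0019, 0.0, 0, 0, 0], [-0.006, 0.0027, -0.0001, 0, 0, 0], [-0.0055, 0.0034, -0.0001, 0, 0, 0], [-0.0051, 0.0042, -0.0001, 0, 0, 0]]
```

Emit:
{"method": "step_arm", "body": {
  "rows": [
    [-0.0002,-0.0066,-0.0001,0,0,0],
    [-0.0011,-0.0064,-0.0001,0,0,0],
    [-0.0019,-0.0063,0.0,0,0,0],
    [-0.0027,-0.006,-0.0001,0,0,0],
    [-0.0034,-0.0055,-0.0001,0,0,0],
    [-0.0042,-0.0051,-0.0001,0,0,0],
    [-0.0048,-0.0044,-0.0001,0,0,0],
    [-0.0053,-0.0038,-0.0001,0,0,0],
    [-0.0057,-0.0031,0.0,0,0,0],
    [-0.0062,-0.0023,-0.0001,0,0,0],
    [-0.0063,-0.0015,-0.0001,0,0,0],
    [-0.0065,-0.0007,-0.0001,0,0,0]
  ]
}}

```text
time: 5.92
position: [0.52, 0.0379, 0.2859]
tool_rot: [0.175, 0.985, 0.001, 0.004]
ft_force: [4.8, 3.8, -1.1]
grip_width: 0.0196
grip_force: 40.0
```

```bash
python3 - <<'E'
from h import *
o=get_obs(); print(o['position'].round(4),o['ft_force'].round(1))
E
```

```text
[0.52   0.0379 0.2859] [ 4.8  3.8 -1.1]
```

Emit:
{"method": "step_arm", "body": {
  "rows": [
    [-0.0066,0.0002,-0.0001,0,0,0],
    [-0.0064,0.0011,-0.0001,0,0,0],
    [-0.0063,0.0019,0.0,0,0,0],
    [-0.006,0.0027,-0.0001,0,0,0],
    [-0.0055,0.0034,-0.0001,0,0,0],
    [-0.0051,0.0042,-0.0001,0,0,0],
    [-0.002,0.002,0,0,0,0],
    [0,0,0,0,0,0],
    [0,0,0,0,0,0]
  ]
}}

```text
time: 7.05
position: [0.4815, 0.052, 0.2853]
tool_rot: [0.174, 0.985, -0.002, 0.003]
ft_force: [1.2, -5.0, 1.1]
grip_width: 0.0194
grip_force: 40.0
```

```bash
python3 - <<'E'
from h import *
c=camera("top"); cv2.imwrite("pics/t1.png",cv2.resize(c["pixels"][150:280,340:480],None,fx=3,fy=3,interpolation=3))
c=camera("scene"); cv2.imwrite("pics/s1.png",cv2.resize(c["pixels"][190:360,335:485],None,fx=3,fy=3,interpolation=3))
E
```

```text
(no output)
```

View pics/s1.png

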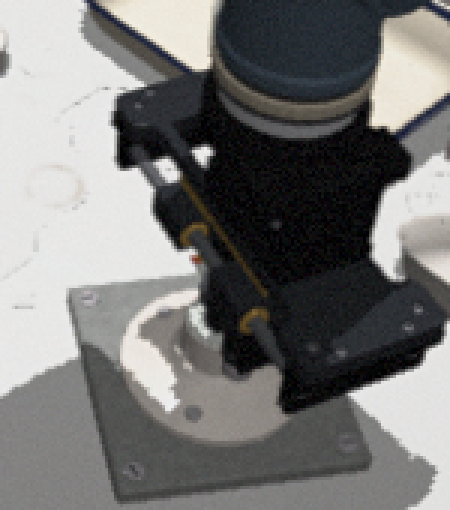

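```bash
python3 rows.py -138.8 101.2 12
```

```text
[[0.0052, -0.0052, 0.0001, 0, 0, 0], [0.006, -0.0043, 0.0001, 0, 0, 0], [0.0065, -0.0035, 0.0001, 0, 0, 0], [0.0069, -0.0024, 0.0001, 0, 0, 0], [0.0072, -0.0014, 0.0001, 0, 0, 0], [0.0074, -0.0003, 0.0001, 0, 0, 0], [0.0073, 0.0008, 0.0001, 0, 0, 0], [0.0071, 0.0018, 0.0, 0, 0, 0], [0.0068, 0.0029, 0.0001, 0, 0, 0], [0.0063, 0.0038, 0.0001, 0, 0, 0], [0.0056, 0.0047, 0.0001, 0, 0, 0], [0.0049, 0.0055, 0.0001, 0, 0, 0]]
```

Emit:
{"method": "step_arm", "body": {
  "rows": [
    [-0.0016,0.0015,0,0,0,0],
    [0,0,0,0,0,0],
    [0,0,0,0,0,0]
  ]
}}

```text
time: 7.52
position: [0.4799, 0.0535, 0.2853]
tool_rot: [0.174, 0.985, -0.002, 0.003]
ft_force: [2.0, -4.8, 1.1]
grip_width: 0.02
grip_force: 40.0
```

Emit:
{"method": "step_arm", "body": {
  "rows": [
    [0.0052,-0.0052,0.0001,0,0,0],
    [0.006,-0.0043,0.0001,0,0,0],
    [0.0065,-0.0035,0.0001,0,0,0],
    [0.0069,-0.0024,0.0001,0,0,0],
    [0.0072,-0.0014,0.0001,0,0,0],
    [0.0074,-0.0003,0.0001,0,0,0],
    [0.0073,0.0008,0.0001,0,0,0],
    [0.0071,0.0018,0.0,0,0,0],
    [0.0068,0.0029,0.0001,0,0,0],
    [0.0063,0.0038,0.0001,0,0,0],
    [0.0056,0.0047,0.0001,0,0,0],
    [0.0049,0.0055,0.0001,0,0,0]
  ]
}}

```text
time: 9.02
position: [0.5554, 0.0561, 0.2859]
tool_rot: [0.174, 0.985, -0.002, -0.001]
ft_force: [-2.4, -5.7, 3.2]
grip_width: 0.0199
grip_force: 40.0
```

Emit:
{"method": "step_arm", "body": {
  "rows": [
    [0,0,0,0,0,0],
    [0,0,0,0,0,0]
  ]
}}

```text
time: 9.28
position: [0.5554, 0.0564, 0.2859]
tool_rot: [0.174, 0.985, -0.001, -0.0]
ft_force: [-2.1, -5.2, 4.6]
grip_width: 0.0198
grip_force: 40.0
```

```bash
python3 rows.py -37.6 -95.5 12;python3 rows.py -133.1 -95.5 12; echo; python3 rows.py -228.6 101.2 12
```

```text
[[-0.0046, -0.0052, -0.0001, 0, 0, 0], [-0.0053, -0.0045, -0.0001, 0, 0, 0], [-0.0058, -0.0037, -0.0001, 0, 0, 0], [-0.0063, -0.0029, -0.0001, 0, 0, 0], [-0.0067, -0.002, 0.0, 0, 0, 0], [-0.0068, -0.001, -0.0001, 0, 0, 0], [-0.007, -0.0001, -0.0001, 0, 0, 0], [-0.0069, 0.0009, -0.0001, 0, 0, 0], [-0.0067, 0.0018, -0.0001, 0, 0, 0], [-0.0063, 0.0027, -0.0001, 0, 0, 0], [-0.006, 0.0036, -0.0001, 0, 0, 0], [-0.0054, 0.0044, -0.0001, 0, 0, 0]]
[[-0.0047, 0.0051, -0.0001, 0, 0, 0], [-0.004, 0.0057, -0.0001, 0, 0, 0], [-0.0031, 0.0061, -0.0001, 0, 0, 0], [-0.0023, 0.0066, -0.0001, 0, 0, 0], [-0.0013, 0.0068, 0.0, 0, 0, 0], [-0.0004, 0.0069, -0.0001, 0, 0, 0], [0.0006, 0.007, -0.0001, 0, 0, 0], [0.0015, 0.0067, -0.0001, 0, 0, 0], [0.0025, 0.0065, -0.0001, 0, 0, 0], [0.0033, 0.0061, -0.0001, 0, 0, 0], [0.0042, 0.0056, -0.0001, 0, 0, 0], [0.0048, 0.0049, -0.0001, 0, 0, 0]]

[[-0.0051, -0.0052, 0.0001, 0, 0, 0], [-0.0043, -0.006, 0.0001, 0, 0, 0], [-0.0034, -0.0065, 0.0001, 0, 0, 0], [-0.0024, -0.007, 0.0001, 0, 0, 0], [-0.0014, -0.0072, 0.0001, 0, 0, 0], [-0.0003, -0.0073, 0.0001, 0, 0, 0], [0.0008, -0.0074, 0.0001, 0, 0, 0], [0.0019, -0.0071, 0.0, 0, 0, 0], [0.0029, -0.0067, 0.0001, 0, 0, 0], [0.0038, -0.0063, 0.0001, 0, 0, 0], [0.0047, -0.0056, 0.0001, 0, 0, 0], [0.0055, -0.0049, 0.0001, 0, 0, 0]]
```

Emit:
{"method": "step_arm", "body": {
  "rows": [
    [-0.0046,-0.0052,-0.0001,0,0,0],
    [-0.0053,-0.0045,-0.0001,0,0,0],
    [-0.0058,-0.0037,-0.0001,0,0,0],
    [-0.0063,-0.0029,-0.0001,0,0,0],
    [-0.0067,-0.002,0.0,0,0,0],
    [-0.0068,-0.001,-0.0001,0,0,0],
    [-0.007,-0.0001,-0.0001,0,0,0],
    [-0.0069,0.0009,-0.0001,0,0,0],
    [-0.0067,0.0018,-0.0001,0,0,0],
    [-0.0063,0.0027,-0.0001,0,0,0],
    [-0.006,0.0036,-0.0001,0,0,0],
    [-0.0054,0.0044,-0.0001,0,0,0]
  ]
}}

```text
time: 10.78
position: [0.483, 0.0502, 0.2853]
tool_rot: [0.174, 0.985, -0.001, 0.003]
ft_force: [3.2, -6.2, 1.9]
grip_width: 0.0199
grip_force: 40.0
```

Emit:
{"method": "step_arm", "body": {
  "rows": [
    [-0.0047,0.0051,-0.0001,0,0,0],
    [-0.004,0.0057,-0.0001,0,0,0],
    [-0.0031,0.0061,-0.0001,0,0,0],
    [-0.0023,0.0066,-0.0001,0,0,0],
    [-0.0013,0.0068,0.0,0,0,0],
    [-0.0004,0.0069,-0.0001,0,0,0],
    [0.0006,0.007,-0.0001,0,0,0],
    [0.0015,0.0067,-0.0001,0,0,0],
    [0.0025,0.0065,-0.0001,0,0,0],
    [0.0033,0.0061,-0.0001,0,0,0],
    [0.0042,0.0056,-0.0001,0,0,0],
    [0.0048,0.0049,-0.0001,0,0,0]
  ]
}}

```text
time: 12.28
position: [0.4818, 0.1245, 0.2835]
tool_rot: [0.174, 0.985, -0.002, -0.002]
ft_force: [-1.7, -4.9, 4.5]
grip_width: 0.0202
grip_force: 40.0
```

Emit:
{"method": "step_arm", "body": {
  "rows": [
    [0,0,0,0,0,0],
    [0,0,0,0,0,0]
  ]
}}

```text
time: 12.52
position: [0.482, 0.1247, 0.2836]
tool_rot: [0.174, 0.985, -0.001, -0.001]
ft_force: [-2.0, -4.6, 3.8]
grip_width: 0.0194
grip_force: 40.0
```

Emit:
{"method": "step_arm", "body": {
  "rows": [
    [-0.0051,-0.0052,0.0001,0,0,0],
    [-0.0043,-0.006,0.0001,0,0,0],
    [-0.0034,-0.0065,0.0001,0,0,0],
    [-0.0024,-0.007,0.0001,0,0,0],
    [-0.0014,-0.0072,0.0001,0,0,0],
    [-0.0003,-0.0073,0.0001,0,0,0],
    [0.0008,-0.0074,0.0001,0,0,0],
    [0.0019,-0.0071,0.0,0,0,0],
    [0.0029,-0.0067,0.0001,0,0,0],
    [0.0038,-0.0063,0.0001,0,0,0],
    [0.0047,-0.0056,0.0001,0,0,0],
    [0.0055,-0.0049,0.0001,0,0,0]
  ]
}}

```text
time: 14.02
position: [0.484, 0.049, 0.2846]
tool_rot: [0.176, 0.984, 0.001, -0.002]
ft_force: [-2.4, 5.7, 5.7]
grip_width: 0.0202
grip_force: 40.0
```

Emit:
{"method": "step_arm", "body": {
  "rows": [
    [0,0,0,0,0,0],
    [0,0,0,0,0,0]
  ]
}}

```text
time: 14.28
position: [0.4841, 0.0489, 0.2846]
tool_rot: [0.176, 0.984, 0.001, -0.002]
ft_force: [-1.7, 3.4, 5.5]
grip_width: 0.0201
grip_force: 40.0
```

```bash
cat > ang.py <<'E'
from h import *
o=get_obs(); g=o['position'][:2]-[.0007,.0008]-[.5155,.0872]; t=np.arctan2(g[1],g[0]); f=o['ft_force'][:2]
ft=-f@[np.sin(t),-np.cos(t)]
print('theta',np.degrees(t).round(1),'r',np.hypot(*g).round(4),'crank',(46.9-np.degrees(t)).round(1)%360,'Ft',ft.round(1),'rad',(ft/80).round(3),'chaser',((46.9-np.degrees(t)-np.degrees(ft/80))%360).round(1),'Fr',(f@[np.cos(t),np.sin(t)]).round(1))
E
python3 ang.py; python3 rows.py -127.4 -99 12; python3 rows.py -226.4 -30 10
```

```text
theta -129.4 r 0.0506 crank 176.3 Ft -3.5 rad -0.043 chaser 178.7 Fr -1.5
[[-0.0054, 0.0047, -0.0001, 0, 0, 0], [-0.0046, 0.0055, -0.0001, 0, 0, 0], [-0.0038, 0.0061, -0.0001, 0, 0, 0], [-0.0029, 0.0066, -0.0001, 0, 0, 0], [-0.0019, 0.007, -0.0001, 0, 0, 0], [-0.0009, 0.0071, -0.0001, 0, 0, 0], [0.0001, 0.0072, 0.0, 0, 0, 0], [0.0012, 0.0071, -0.0001, 0, 0, 0], [0.0021, 0.0068, -0.0001, 0, 0, 0], [0.0032, 0.0065, -0.0001, 0, 0, 0], [0.004, 0.006, -0.0001, 0, 0, 0], [0.0048, 0.0053, -0.0001, 0, 0, 0]]
[[0.002, 0.0018, -0.0, 0, 0, 0], [0.002, 0.0016, -0.0001, 0, 0, 0], [0.0021, 0.0016, 0.0, 0, 0, 0], [0.0022, 0.0014, 0.0, 0, 0, 0], [0.0023, 0.0013, -0.0001, 0, 0, 0], [0.0023, 0.0012, 0.0, 0, 0, 0], [0.0024, 0.0011, 0.0, 0, 0, 0], [0.0024, 0.0009, -0.0001, 0, 0, 0], [0.0025, 0.0008, 0.0, 0, 0, 0], [0.0025, 0.0007, 0.0, 0, 0, 0]]
```

Emit:
{"method": "step_arm", "body": {
  "rows": [
    [-0.0054,0.0047,0,0,0,0],
    [-0.0046,0.0055,0,0,0,0],
    [-0.0038,0.0061,0,0,0,0],
    [-0.0029,0.0066,-0.0001,0,0,0],
    [-0.0019,0.007,-0.0001,0,0,0],
    [-0.0009,0.0071,-0.0001,0,0,0],
    [0.0001,0.0072,0.0,0,0,0],
    [0.0012,0.0071,-0.0001,0,0,0],
    [0.0021,0.0068,-0.0001,0,0,0],
    [0.0032,0.0065,-0.0001,0,0,0],
    [0.004,0.006,-0.0001,0,0,0],
    [0.0048,0.0053,-0.0001,0,0,0]
  ]
}}

```text
time: 15.78
position: [0.4806, 0.1234, 0.2836]
tool_rot: [0.174, 0.985, -0.002, -0.001]
ft_force: [-1.9, -5.9, 2.5]
grip_width: 0.0197
grip_force: 40.0
```

Emit:
{"method": "step_arm", "body": {
  "rows": [
    [0.002,0.0018,0.0,0,0,0],
    [0.002,0.0016,-0.0001,0,0,0],
    [0.0021,0.0016,0.0,0,0,0],
    [0.0022,0.0014,0.0,0,0,0],
    [0.0023,0.0013,-0.0001,0,0,0],
    [0.0023,0.0012,0.0,0,0,0],
    [0.0024,0.0011,0.0,0,0,0],
    [0.0024,0.0009,-0.0001,0,0,0],
    [0.0025,0.0008,0.0,0,0,0],
    [0.0025,0.0007,0.0,0,0,0],
    [0,0,0,0,0,0]
  ]
}}

```text
time: 17.15
position: [0.502, 0.1361, 0.2832]
tool_rot: [0.175, 0.985, -0.001, -0.003]
ft_force: [-3.3, -2.8, 5.3]
grip_width: 0.0199
grip_force: 40.0
```

```bash
python3 ang.py; python3 rows.py 103.6 -120 48
```

```text
theta 106.5 r 0.0501 crank 300.4 Ft 4.0 rad 0.05 chaser 297.6 Fr -1.7
[[0.0022, 0.0005, -0.0, 0, 0, 0], [0.0021, 0.0003, -0.0001, 0, 0, 0], [0.0022, 0.0003, 0.0, 0, 0, 0], [0.0022, 0.0002, 0.0, 0, 0, 0], [0.0021, 0.0001, 0.0, 0, 0, 0], [0.0022, 0.0, -0.0001, 0, 0, 0], [0.0022, -0.0001, 0.0, 0, 0, 0], [0.0022, -0.0002, 0.0, 0, 0, 0], [0.0021, -0.0003, 0.0, 0, 0, 0], [0.0022, -0.0004, -0.0001, 0, 0, 0], [0.0021, -0.0005, 0.0, 0, 0, 0], [0.0021, -0.0005, 0.0, 0, 0, 0], [0.0021, -0.0007, -0.0001, 0, 0, 0], [0.002, -0.0007, 0.0, 0, 0, 0], [0.0021, -0.0009, 0.0, 0, 0, 0], [0.0019, -0.0009, 0.0, 0, 0, 0], [0.002, -0.001, -0.0001, 0, 0, 0], [0.0019, -0.0011, 0.0, 0, 0, 0], [0.0018, -0.0012, 0.0, 0, 0, 0], [0.0018, -0.0013, -0.0001, 0, 0, 0], [0.0017, -0.0013, 0.0, 0, 0, 0], [0.0017, -0.0014, 0.0, 0, 0, 0], [0.0016, -0.0015, 0.0, 0, 0, 0], [0.0015, -0.0015, -0.0001, 0, 0, 0], [0.0015, -0.0016, 0.0, 0, 0, 0], [0.0014, -0.0017, 0.0, 0, 0, 0], [0.0013, -0.0017, -0.0001, 0, 0, 0], [0.0012, -0.0018, 0.0, 0, 0, 0], [0.0012, -0.0019, 0.0, 0, 0, 0], [0.0011, -0.0019, 0.0, 0, 0, 0], [0.001, -0.0019, -0.0001, 0, 0, 0], [0.0009, -0.002, 0.0, 0, 0, 0], [0.0008, -0.002, 0.0, 0, 0, 0], [0.0008, -0.0021, 0.0, 0, 0, 0], [0.0006, -0.002, -0.0001, 0, 0, 0], [0.0006, -0.0021, 0.0, 0, 0, 0], [0.0005, -0.0022, 0.0, 0, 0, 0], [0.0003, -0.0021, -0.0001, 0, 0, 0], [0.0003, -0.0022, 0.0, 0, 0, 0], [0.0002, -0.0022, 0.0, 0, 0, 0], [0.0001, -0.0021, 0.0, 0, 0, 0], [0.0, -0.0022, -0.0001, 0, 0, 0], [-0.0001, -0.0022, 0.0, 0, 0, 0], [-0.0002, -0.0022, 0.0, 0, 0, 0], [-0.0003, -0.0021, 0.0, 0, 0, 0], [-0.0004, -0.0022, -0.0001, 0, 0, 0], [-0.0005, -0.0021, 0.0, 0, 0, 0], [-0.0005, -0.0021, 0.0, 0, 0, 0]]
```

Emit:
{"method": "step_arm", "body": {
  "rows": [
    [0.0022,0.0005,0.0,0,0,0],
    [0.0021,0.0003,0,0,0,0],
    [0.0022,0.0003,0.0,0,0,0],
    [0.0022,0.0002,0.0,0,0,0],
    [0,0,0,0,0,0]
  ]
}}

```text
time: 17.77
position: [0.5104, 0.1377, 0.2831]
tool_rot: [0.175, 0.985, -0.001, -0.004]
ft_force: [-5.9, -1.1, 6.0]
grip_width: 0.0199
grip_force: 40.0
```

Emit:
{"method": "step_arm", "body": {
  "rows": [
    [0.0021,0.0001,0.0,0,0,0],
    [0.0022,0.0,0,0,0,0],
    [0.0022,-0.0001,0.0,0,0,0],
    [0.0022,-0.0002,0.0,0,0,0],
    [0,0,0,0,0,0]
  ]
}}

```text
time: 18.4
position: [0.5189, 0.1379, 0.2831]
tool_rot: [0.175, 0.985, -0.001, -0.004]
ft_force: [-5.2, 0.7, 6.1]
grip_width: 0.02
grip_force: 40.0
```

Emit:
{"method": "step_arm", "body": {
  "rows": [
    [0.0021,-0.0003,0.0,0,0,0],
    [0.0022,-0.0004,0,0,0,0],
    [0.0021,-0.0005,0.0,0,0,0],
    [0.0021,-0.0005,0.0,0,0,0],
    [0,0,0,0,0,0]
  ]
}}

```text
time: 19.02
position: [0.5276, 0.1366, 0.2831]
tool_rot: [0.175, 0.985, 0.0, -0.004]
ft_force: [-3.6, 2.7, 6.0]
grip_width: 0.02
grip_force: 40.0
```

Emit:
{"method": "step_arm", "body": {
  "rows": [
    [0.0021,-0.0007,0,0,0,0],
    [0.002,-0.0007,0.0,0,0,0],
    [0.0021,-0.0009,0.0,0,0,0],
    [0.0019,-0.0009,0.0,0,0,0],
    [0,0,0,0,0,0]
  ]
}}

```text
time: 19.65
position: [0.536, 0.1338, 0.2831]
tool_rot: [0.176, 0.984, 0.001, -0.003]
ft_force: [-3.5, 4.5, 4.2]
grip_width: 0.02
grip_force: 40.0
```

Emit:
{"method": "step_arm", "body": {
  "rows": [
    [0.002,-0.001,-0.0001,0,0,0],
    [0.0019,-0.0011,0.0,0,0,0],
    [0.0018,-0.0012,0.0,0,0,0],
    [0.0018,-0.0013,0,0,0,0],
    [0,0,0,0,0,0]
  ]
}}

```text
time: 20.27
position: [0.544, 0.1294, 0.2831]
tool_rot: [0.176, 0.984, 0.001, -0.003]
ft_force: [-2.8, 4.0, 3.8]
grip_width: 0.0194
grip_force: 40.0
```

Emit:
{"method": "step_arm", "body": {
  "rows": [
    [0.0017,-0.0013,0.0,0,0,0],
    [0.0017,-0.0014,0.0,0,0,0],
    [0.0016,-0.0015,0.0,0,0,0],
    [0.0015,-0.0015,-0.0001,0,0,0],
    [0,0,0,0,0,0]
  ]
}}

```text
time: 20.9
position: [0.5509, 0.1238, 0.283]
tool_rot: [0.176, 0.984, 0.001, -0.002]
ft_force: [-1.6, 6.3, 3.4]
grip_width: 0.02
grip_force: 40.0
```

Emit:
{"method": "step_arm", "body": {
  "rows": [
    [0.0015,-0.0016,0.0,0,0,0],
    [0.0014,-0.0017,0.0,0,0,0],
    [0.0013,-0.0017,-0.0001,0,0,0],
    [0.0012,-0.0018,0.0,0,0,0],
    [0,0,0,0,0,0]
  ]
}}

```text
time: 21.52
position: [0.5567, 0.117, 0.283]
tool_rot: [0.176, 0.984, 0.002, -0.001]
ft_force: [-0.0, 5.4, 3.3]
grip_width: 0.0201
grip_force: 40.0
```

Emit:
{"method": "step_arm", "body": {
  "rows": [
    [0.0012,-0.0019,0.0,0,0,0],
    [0.0011,-0.0019,0.0,0,0,0],
    [0.001,-0.0019,-0.0001,0,0,0],
    [0.0009,-0.002,0.0,0,0,0],
    [0,0,0,0,0,0]
  ]
}}

```text
time: 22.15
position: [0.5612, 0.1092, 0.2829]
tool_rot: [0.176, 0.984, 0.002, -0.001]
ft_force: [1.0, 5.0, 2.0]
grip_width: 0.0199
grip_force: 40.0
```

Emit:
{"method": "step_arm", "body": {
  "rows": [
    [0.0008,-0.002,0.0,0,0,0],
    [0.0008,-0.0021,0.0,0,0,0],
    [0.0006,-0.002,-0.0001,0,0,0],
    [0.0006,-0.0021,0.0,0,0,0],
    [0,0,0,0,0,0]
  ]
}}

```text
time: 22.78
position: [0.5643, 0.101, 0.2829]
tool_rot: [0.176, 0.984, 0.002, -0.0]
ft_force: [1.5, 6.1, 2.2]
grip_width: 0.02
grip_force: 40.0
```

Emit:
{"method": "step_arm", "body": {
  "rows": [
    [0.0005,-0.0022,0.0,0,0,0],
    [0.0003,-0.0021,-0.0001,0,0,0],
    [0.0003,-0.0022,0.0,0,0,0],
    [0.0002,-0.0022,0.0,0,0,0],
    [0,0,0,0,0,0]
  ]
}}

```text
time: 23.4
position: [0.5658, 0.0922, 0.2828]
tool_rot: [0.176, 0.984, 0.002, 0.0]
ft_force: [2.0, 5.8, 0.0]
grip_width: 0.0197
grip_force: 40.0
```

Emit:
{"method": "step_arm", "body": {
  "rows": [
    [0.0001,-0.0021,0.0,0,0,0],
    [0.0,-0.0022,-0.0001,0,0,0],
    [-0.0001,-0.0022,0.0,0,0,0],
    [-0.0002,-0.0022,0.0,0,0,0],
    [0,0,0,0,0,0]
  ]
}}

```text
time: 24.02
position: [0.5658, 0.0845, 0.2828]
tool_rot: [0.177, 0.984, 0.003, 0.001]
ft_force: [2.9, 8.4, 0.8]
grip_width: 0.0196
grip_force: 40.0
```

```bash
python3 ang.py; python3 rows.py -6.4 -20 8
```

```text
theta -4.0 r 0.0498 crank 50.9 Ft 8.6 rad 0.107 chaser 44.8 Fr 2.3
[[-0.0003, -0.0021, -0.0, 0, 0, 0], [-0.0004, -0.0022, -0.0001, 0, 0, 0], [-0.0005, -0.0021, 0.0, 0, 0, 0], [-0.0005, -0.0021, 0.0, 0, 0, 0], [-0.0007, -0.0021, 0.0, 0, 0, 0], [-0.0007, -0.002, -0.0001, 0, 0, 0], [-0.0009, -0.0021, 0.0, 0, 0, 0], [-0.0009, -0.0019, 0.0, 0, 0, 0]]
```

Emit:
{"method": "step_arm", "body": {
  "rows": [
    [-0.0003,-0.0021,0.0,0,0,0],
    [-0.0004,-0.0022,0,0,0,0],
    [0,0,0,0,0,0],
    [0,0,0,0,0,0]
  ]
}}

```text
time: 24.52
position: [0.5654, 0.0812, 0.2829]
tool_rot: [0.177, 0.984, 0.004, 0.001]
ft_force: [3.1, 13.4, -0.1]
grip_width: 0.0197
grip_force: 40.0
```

```bash
python3 ang.py
```

```text
theta -7.9 r 0.0496 crank 54.8 Ft 13.7 rad 0.172 chaser 45.0 Fr 1.3
```

Emit:
{"method": "step_arm", "body": {
  "rows": [
    [0.0004,0.0022,0,0,0,0],
    [0.0003,0.0021,0,0,0,0],
    [0.0002,0.0022,0,0,0,0],
    [0.0001,0.0022,0,0,0,0],
    [0,0,0,0,0,0]
  ]
}}

```text
time: 25.15
position: [0.566, 0.0883, 0.2828]
tool_rot: [0.176, 0.984, 0.002, 0.001]
ft_force: [1.7, 5.4, 0.9]
grip_width: 0.0196
grip_force: 40.0
```

```bash
python3 ang.py
```

```text
theta 0.4 r 0.0498 crank 46.5 Ft 5.4 rad 0.068 chaser 42.6 Fr 1.8
```

Emit:
{"method": "step_arm", "body": {
  "rows": [
    [0,0,0,0,0,0],
    [0,0,0,0,0,0],
    [0,0,0,0,0,0],
    [0,0,0,0,0,0]
  ],
  "jaw": 0.05
}}

```text
time: 25.65
position: [0.5655, 0.0864, 0.2825]
tool_rot: [0.175, 0.985, -0.0, -0.001]
ft_force: [-0.8, -0.2, -0.1]
grip_width: 0.0475
grip_force: 0.0
```

Emit:
{"method": "step_arm", "body": {
  "rows": [
    [0,0,0.01,0,0,0],
    [0,0,0.02,0,0,0],
    [0,0,0.03,0,0,0],
    [0,0,0.04,0,0,0],
    [-0.01,0.05,0.03,0,0,0],
    [-0.02,0.06,0,0,0,0],
    [-0.02,0.06,0,0,0,0],
    [-0.02,0.06,0,0,0,0],
    [-0.02,0.06,0,0,0,0],
    [0,0,0,0,0,0]
  ]
}}

```text
time: 26.9
position: [0.4746, 0.3775, 0.4136]
tool_rot: [0.172, 0.985, 0.001, 0.0]
ft_force: [-0.4, -1.0, -0.2]
grip_width: 0.05
grip_force: 0.0
```

```bash
python3 - <<'E'
from h import *
out=[]
for n,(r,c0) in {"scene":(220,345),"top":(155,350)}.items():
    c=camera(n); W=cloud(c); P=W.reshape(-1,3); P=P[~np.isnan(P[:,0])]
    P=P[(P[:,0]>.41)&(P[:,0]<.62)&(P[:,1]>-.02)&(P[:,1]<.2)]
    g=P[(P[:,2]>.115)&(P[:,2]<.145)]; m=g.mean(0); print(n,m.round(4),np.degrees(np.arctan2(m[1]-.0872,m[0]-.5155)),np.percentile(g[:,2],98))
    out.append(cv2.resize(c["pixels"][r:r+130,c0:c0+130],(400,400),interpolation=3))
    for l in("plaster_roll","wind_timer","gauze_pack"):
        for q in cut_out(l,n)[:1]: print(l,np.nanmedian(W[q["region"]],0).round(3))
cv2.imwrite("pics/f.png",cv2.hconcat(out))
E
```

```text
scene [0.5621 0.0906 0.1277] 4.229778811305993 0.135379968099536
plaster_roll [0.598 0.402 0.023]
wind_timer [0.425 0.394 0.026]
gauze_pack [0.514 0.428 0.009]
top [0.5643 0.095  0.1307] 9.11374708839475 0.13613964565121606
wind_timer [0.431 0.404 0.027]
```

View pics/f.png

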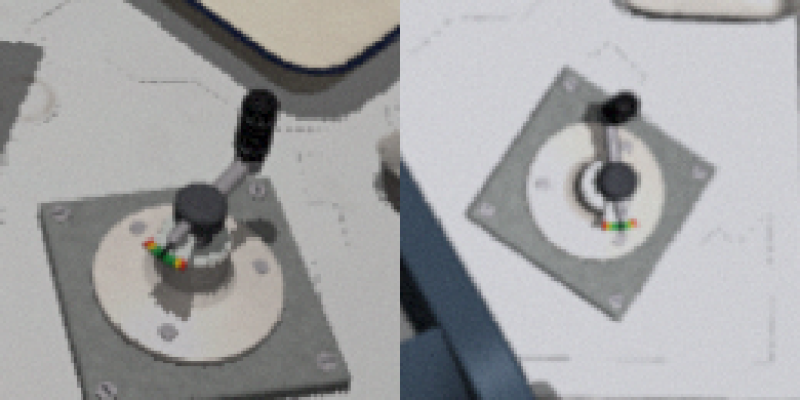

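```bash
python3 - <<'E'
from h import *
from scipy.optimize import least_squares
for n in("scene","top"):
  for W in(np.load(n+".npy"),cloud(camera(n))):
    P=W.reshape(-1,3); P=P[~np.isnan(P[:,0])]
    P=P[(P[:,0]>.41)&(P[:,0]<.62)&(P[:,1]>-.02)&(P[:,1]<.2)]
    s=P[(P[:,2]>.104)&(P[:,2]<.128),:2]
    s=s[np.hypot(*(s-np.median(s,0)).T)<.015]
    c=least_squares(lambda c:np.hypot(*(s-c).T)-.0105,s.mean(0)+[.005,-.004 if n=="top" else .004],loss='soft_l1',f_scale=.001).x
    d=c-[.5155,.0872]; print(n,len(s),c.round(4),np.hypot(*d).round(4),np.degrees(np.arctan2(d[1],d[0])).round(1))
E
```

```text
scene 112 [0.5511 0.1247] 0.0517 46.5
scene 119 [0.5667 0.0934] 0.0516 6.9
top 30 [0.5502 0.1238] 0.0505 46.5
top 30 [0.5658 0.0926] 0.0506 6.2
```

```bash
python3 -c "
from rig import hand_in; print(hand_in())"
```

```text
the job is handed in; nothing more can be done
None
```

I handed the job in with the chaser home against its stop, about 1.11 turns in, after the two half-in, quarter-back passes. The highest torque I worked out from the wrist force was 0.17, in the green. The crank is released, and I moved nothing else on the trolley; `hand_in()` returned no verdict.

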